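# Tip a battery pack out of its charging dock

### The arm

A 7-joint arm with a two-finger parallel gripper is mounted at the origin on a cart in front of the work surface, level with it; the furniture and walls round the work are solid. World frame = base frame: x ahead of the robot, y to its left, z up, the work surface at z = 0. Lengths are in m, angles in rad, forces in N, time in s.
With the tool pointing down it reaches from about 0.425 to 0.95 m from the base axis. Payload 4.7 kg.
Tool frame: the origin (TCP) lies at the very end of the fingers, on their centre line; the grasp point (between the pads) lies 19 mm behind it; z points along the fingers, y is the direction in which the jaws open and shut (so a half turn about z gives the same grasp; the last joint's range is limited). The gripper opens to 87 mm and grips with 3 to 60 N. Pads are 19 mm wide; open, the fingers measure 117 mm over their backs; the gripper's body (75 mm by 190 mm) begins 51 mm behind the grasp point.
Start: joints at [1.304, 0.469, -0.049, 1.532, 0.024, 1.141, -0.082], TCP at [0.159, -0.656, 0.223] pointing down, gripper open.
Joint ranges: [-2.59, 2.59], [-0.33, 1.99], [-1.39, 1.29], [0.1, 2.45], [-1.04, 4.18], [0.21, 1.99], [-2.66, 2.66]. Speed limits (rad/s): [2.57, 2.57, 3.14, 3.14, 3.14, 3.14, 3.14].

### API

Orientations are given as a unit quaternion [x, y, z, w].
In Python, from cell import * gives the robot as it stands. The module is installed in compiled form; this text tells all that it offers. Calls block until the motion is done:
- move_ptp(position, orientation): joint-space move of the TCP to a pose.
- movel(position, orientation=None, rate=0.15, max_force=None): straight line of the TCP; orientation=None keeps the orientation; rate is the mean speed in m/s. With max_force (N) it stops when the force on the tool has changed by that much, and returns True; else False.
- goto_joints(angles): joint-space move.
- release() and gripper_close(newtons=None): open the fingers fully, or close them until they stop; newtons is the grip in N (None keeps the last).
- hold(seconds).
- solve_ik(position, orientation): joint angles nearest the present ones, or None.
- camera(name): name is "side" or "top" or "wrist"; returns the picture (480x640x3 uint8, red, green, blue); there is no depth.
- get_calibration(name): a dict with "mtx" (3x3 intrinsics, pixels), "R" (3x3) and "t" (3): a world point X has camera coordinates R X + t; the wrist camera has in their place "tool_from_camera" (4x4, takes a point from camera to tool coordinates, whose origin is the TCP and whose axes are the flange's). Camera axes: x right, y down, z forward; pixel columns grow to the right and rows downward; lengths in m; the calibration is good to about 2 mm. A picture is of the moment at which its call begins: read the wrist's pose just before it. get_calibration takes no time and is no camera call.
A pose or a line that the arm cannot do raises PlanningError and nothing moves.
- finish_job(): hands the job in, once; it reports no verdict.
Readings, each from a call of its own:
- get_time(): time.
- get_joint_positions(): joint angles.
- get_joint_velocities(): joint speeds.
- get_effort(): joint torques, N m.
- get_tool_pos(): TCP position.
- get_tcp_rot(): TCP orientation.
- get_contact_force(): force on the tool from outside, world axes, zero at the start.
- get_torque(): the same for the moment, N m.
- get_gripper_width(): finger opening in m.
Only numpy, scipy, OpenCV 4.12 (cv2) and the standard library are available. Lean on these libraries where they do the work, as an engineer would, in place of code of your own. Each camera call takes 0.05 s, during which the arm holds its last target. There are 200 camera calls.

### The job

Take the charged battery pack out of the bench charging dock and lay it in the open tray. It sits flush in its well, so push down its far end, under the overhanging head, until the near end tips up, then grip the raised end, lift the pack out and set it down flat in the tray, right way up, without dropping it. Leave the conduit offcut, the box of screws and the pliers where they are.

Things in the scene. Friction and masses are not known exactly. Their poses are not given: they have to be found in the camera images.
- dock: Grey bench charging dock, fixed, 215 mm long (own x -95 to +120), 96 mm wide, deck 65 mm high; a head on a column (x +100 to +120 mm) overhangs its far end. Origin on its underside, below the middle of well, pack and cradle pivot; +x points from the near end (towards the robot) to the far end with the head, +z up.
- well (a point): Middle of the well's mouth, on the dock's x = 0 at deck height (65 mm); axes as the dock's. The well runs from x = -77.5 to +82 mm, is 52 mm wide, its floor 57 mm below this point.
- head_edge (a point): Middle of the lower front edge of the overhanging head: 28 mm beyond the dock's origin in x, 187 mm up (122 mm above the deck). The head is 30 mm thick, 96 mm wide and covers the far part of the pack; beneath it is open in front and at both sides. A tool leaning back 30 to 45 degrees towards the robot reaches under it; an upright one does not.
- pack: Black flat battery pack, loose, 150 x 48 x 18 mm (own x, y, z), 0.12 to 0.24 kg, balanced. Origin at the centre of its underside. It starts in the well, +x to the far end, top flush with the deck, 2 mm gaps at the sides: no grip. Ribs on top (46 to 66 mm from the middle) mark the far end. Once tipped, a lip of the cradle keeps it from sliding, and it can be gripped across its width near the raised end.
- cradle (a joint): Tilt (rad) of the cradle under the pack: 0 = flush, 0.4 = stop; grows as the far end sinks and the near end rises (29 mm each at 0.4). Axis: the dock's y through x = 0, 56 mm up, at the pack's mid-height. No spring, 0.15 N m of friction: it stays as left; about 4 N, 45 mm beyond the axis, turns it. Cradle floor 34 mm wide, 4 mm thick.
- tray: Open dark steel tray, fixed to the desk, outside 210 x 130 x 24 mm (own x, y, z), walls and floor 4 mm thick. Origin at the centre of its underside; its long side is its own x. The pack fits in along the tray's x.
- tray_in (a point): Centre of the tray's inner floor, 4 mm above the desk; axes as the tray's.
- offcut: Bystander: piece of white conduit, 110 mm long, 20 mm thick, lying loose between dock and tray. Origin at the centre of its underside, long along its own y.
- screw_box: Bystander: loose brown cardboard box of screws, 56 x 85 x 42 mm, between dock and tray. Origin at the centre of its underside, long along its own y.
- pliers: Bystander: loose combination pliers, 56 x 167 x 14 mm, at the right edge of the desk. Origin at the centre of its underside, long along its own y.

How it is judged:
By the outcome, as a careful person would: the job done as asked, in the order asked, and still so for the second after the job is handed in, with the robot touching nothing.
It also fails if it takes over 58 s, if anything falls off the work surface, if the arm or the gripper's body presses on something with over 40 N, if the wrist force passes 120 N, or if a joint passes its speed limit or range.

## Working session

There is one attempt and no reset: what is moved stays moved. The work goes in short steps, each a Python script; the robot and the scene stay as the last script left them, time stands still between calls to the robot, and variables do not carry over. Pictures are saved under pics/ and viewed, about 8 in all and at most 12, crops included, and the job is handed in when it is done.

```bash
mkdir -p pics; ls; python3 - <<'E'
from cell import *
import cv2,numpy as np
for n in("top","side"):
    im=camera(n); cv2.imwrite(f"pics/{n}0.png",im[:,:,::-1])
    c=get_calibration(n); print(n,c["mtx"],c["R"],c["t"])
print(get_calibration("wrist"))
print(get_time(),get_tool_pos(),get_tcp_rot(),get_gripper_width())
E
```

```text
pics
top [[543.31973468   0.         318.16174988]
 [  0.         543.31973468 246.79230136]
 [  0.           0.           1.        ]] [[-0.022012   -0.99951691  0.02194106]
 [-0.98305049  0.01764353 -0.18248408]
 [ 0.18200881 -0.02558601 -0.98296396]] [-0.09210217  0.59680493  1.07945161]
side [[450.58759492   0.         320.73729171]
 [  0.         450.58759492 238.17679834]
 [  0.           0.           1.        ]] [[ 0.90916378 -0.41612637 -0.01612675]
 [-0.1884597  -0.3766013  -0.90700298]
 [ 0.3713545   0.8276535  -0.42081531]] [-0.57784775  0.18950021  0.80735233]
{'mtx': array([[411.42710435,   0.        , 318.32175269],
       [  0.        , 411.42710435, 237.28293846],
       [  0.        ,   0.        ,   1.        ]]), 'tool_from_camera': array([[-5.42885603e-04, -9.69855448e-01, -2.43680354e-01,
         6.64868344e-02],
       [ 9.99999711e-01, -6.56309665e-04,  3.84274140e-04,
         6.85806174e-04],
       [-5.32620140e-04, -2.43680075e-01,  9.69855524e-01,
        -1.61969293e-01],
       [ 0.00000000e+00,  0.00000000e+00,  0.00000000e+00,
         1.00000000e+00]])}
0.1 [ 0.15889248 -0.65549262  0.22160668] [ 9.92938603e-01  1.18626243e-01 -1.37151506e-04 -8.52481138e-04] 0.08692825705249112
```

View pics/top0.png

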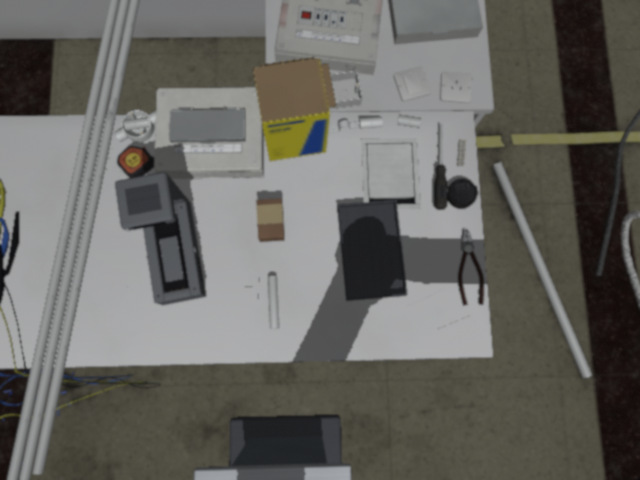

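View pics/side0.png

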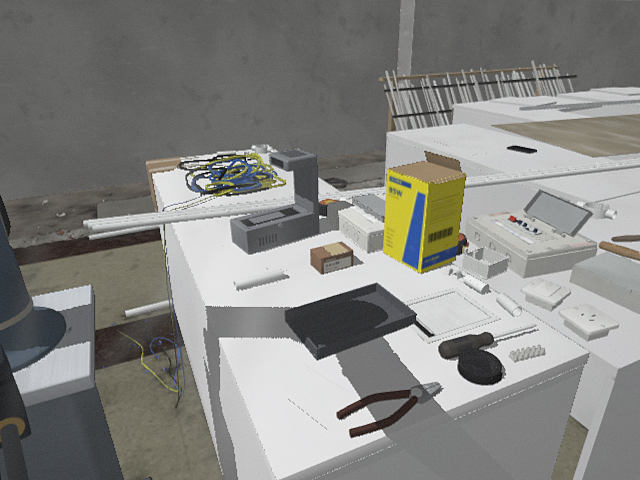

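Top view: dock at about (165,240) with its near end at (180,298) and head at (145,200); tray around (372,250); offcut (273,300); screw box (270,217); pliers (472,268). The side view agrees. I'll zoom in for the corners.

```bash
python3 - <<'E'
import cv2,numpy as np
im=cv2.imread("pics/top0.png")
a=cv2.resize(im[160:310,105:215],None,fx=4,fy=4,interpolation=cv2.INTER_CUBIC)
b=cv2.resize(im[190:310,325:420],None,fx=4,fy=4,interpolation=cv2.INTER_CUBIC)
b=cv2.convertScaleAbs(b,alpha=1.5,beta=20)
a=cv2.convertScaleAbs(a,alpha=1.6,beta=10)
o=np.zeros((600,a.shape[1]+b.shape[1],3),np.uint8);o[:,:440]=a;o[:480,440:]=b
cv2.imwrite("pics/crop1.png",o)
E
```

```text
(no output)
```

View pics/crop1.png

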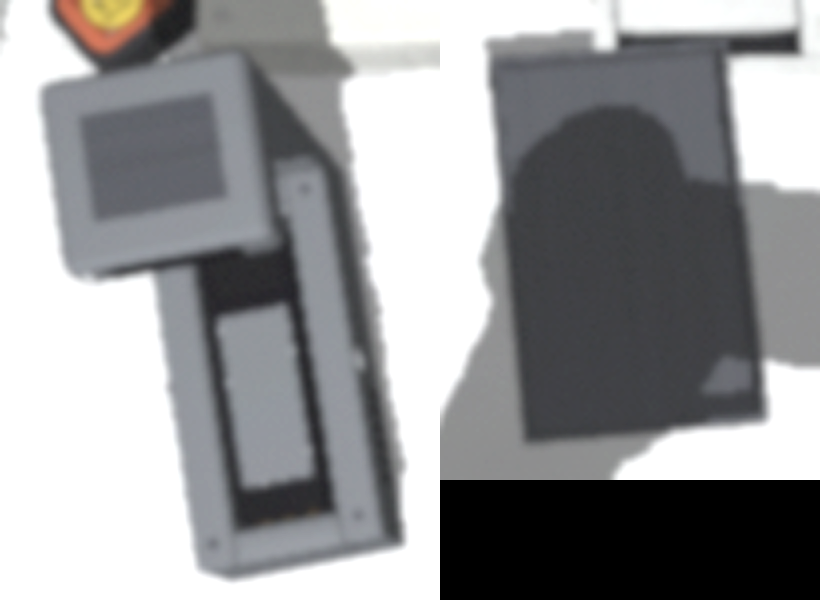

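Crop: dock well's near corners at crop (235,525)/(333,510), deck's left edge (155,270)–(198,566), right edge (330,175)–(383,538). Tray rim corners at (490,55),(727,45),(767,418),(527,440).

```bash
cat > h.py <<'E'
from cell import *
import numpy as np,cv2
from scipy.spatial.transform import Rotation as Ro
def ray(name,uv,pose=None):
    c=get_calibration(name); d=np.linalg.inv(c["mtx"])@np.array([*uv,1.])
    if name!="wrist": return -c["R"].T@c["t"], c["R"].T@d
    T=c["tool_from_camera"]; p,q=pose; R=Ro.from_quat(q).as_matrix()
    return p+R@T[:3,3], R@T[:3,:3]@d
def cast(name,uv,z,pose=None):
    o,d=ray(name,uv,pose); return o+d*(z-o[2])/d[2]
def proj(name,X,pose=None):
    c=get_calibration(name)
    if name!="wrist": x=c["R"]@X+c["t"]
    else:
        T=c["tool_from_camera"]; x=T[:3,:3].T@(Ro.from_quat(pose[1]).as_matrix().T@(X-pose[0])-T[:3,3])
    u=c["mtx"]@x; return u[:2]/u[2]
def quat(ydir,tilt=0.,ax=None):
    """tool z down leaned by 'tilt' (the fingertip points tilt towards ax), jaws along ydir"""
    y=np.array([*ydir,0.]);y/=np.linalg.norm(y)
    z=np.array([0,0,-1.])*np.cos(tilt)
    if ax is not None: z=z+np.sin(tilt)*np.array([*ax,0.])
    return Ro.from_matrix(np.c_[np.cross(y,z),y,z]).as_quat()
def snap(n,f):
    p=(get_tool_pos(),get_tcp_rot()); im=camera(n); cv2.imwrite(f"pics/{f}.png",im[:,:,::-1]); return im,p
E
python3 - <<'E'
from h import *
A=lambda u,v:(105+u/4,160+v/4); B=lambda u,v:(325+(u-440)/4,190+v/4)
for n,p in dict(wl=(235,525),wr=(333,510),dl0=(155,270),dl1=(198,566),dr0=(330,175),dr1=(383,538)).items(): print(n,cast("top",A(*p),.065).round(4))
r=[cast("top",B(*p),.024)[:2] for p in((490,55),(727,45),(767,418),(527,440))]
print("tray",np.round(r,4),np.mean(r,0)); f=(r[0]+r[1]-r[2]-r[3]); print(np.degrees(np.arctan2(f[1],f[0])),np.linalg.norm(f)/2,np.linalg.norm(r[0]-r[1]))
E
```

```text
wl [0.5071 0.2116 0.065 ]
wr [0.5137 0.1623 0.065 ]
dl0 [0.6403 0.2567 0.065 ]
dl1 [0.4867 0.2295 0.065 ]
dr0 [0.6896 0.1676 0.065 ]
dr1 [0.499  0.1367 0.065 ]
tray [[ 0.6956 -0.1492]
 [ 0.6991 -0.2793]
 [ 0.4944 -0.2906]
 [ 0.4853 -0.1628]] [ 0.59360202 -0.2204617 ]
3.4421577954422196 0.20784884566293993 0.13013030904481881
```

```bash
cat >> h.py <<'E'
yaw=np.radians(9.4); DX=np.array([np.cos(yaw),np.sin(yaw)]); DY=np.array([-DX[1],DX[0]]); D0=np.array([.587,.1995])
def dock(x,y,z): return np.array([*(D0+x*DX+y*DY),z])
tyaw=np.radians(3.44); TX=np.array([np.cos(tyaw),np.sin(tyaw)]); TY=np.array([-TX[1],TX[0]]); T0=np.array([.5936,-.2205])
L=np.radians(38)
E
python3 - <<'E'
from h import *
f=lambda q: None if q is None else np.round(q,2)
for s in(-1,1):
    qp=quat(s*DY,L,DX)
    b=np.array([-DX[0]*np.sin(L),-DX[1]*np.sin(L),np.cos(L)])
    print(s,"press",f(solve_ik(dock(.055,0,.052),qp)),"pre",f(solve_ik(dock(.055,0,.085)+.12*b,qp)))
    qg=quat(s*DY); print("grip",f(solve_ik(dock(-.062,0,.076),qg)),f(solve_ik(dock(-.062,0,.15),qg)))
    qt=quat(s*TY,.4,TX); print("tray",f(solve_ik(np.array([*(T0-.065*TX),.01]),qt)))
E
```

```text
-1 press [-0.42  0.52 -0.05  2.16  2.3   0.27  2.17] pre None
grip [ 0.12  0.56 -0.72  1.92  0.49  0.84 -2.26] [ 0.23  0.5  -0.86  1.85  0.45  1.   -2.23]
tray [ 1.08  0.67 -0.83  2.16  1.2   0.3  -2.18]
1 press [ 0.29  0.77 -0.99  2.12  1.92  0.75 -0.31] pre [ 0.04  0.25 -0.62  2.21  1.37  0.37 -0.02]
grip [ 0.33  0.71 -1.06  1.91  0.75  0.99  0.66] [ 0.36  0.59 -1.08  1.85  0.59  1.07  0.78]
tray [ 1.08  0.67 -0.83  2.16  1.2   0.3   0.96]
```

```bash
python3 - <<'E'
from h import *
gripper_close(20)
move_ptp(dock(-.05,0,.30),quat(DY))
im,p=snap("wrist","w1"); print(get_time(),p,get_joint_positions().round(2),get_gripper_width())
for n,X in dict(wn1=(-.0775,.026,.065),wn2=(-.0775,-.026,.065),org=(0,0,.065)).items(): print(n,proj("wrist",dock(*X),p).round(1))
E
```

```text
4.9333 (array([0.53809899, 0.19043746, 0.29975153]), array([-8.11078674e-02,  9.96705299e-01, -1.95715932e-04, -1.51442533e-04])) [ 0.48  0.54 -1.29  1.64  0.52  1.37  0.85] 0.0007992314643056865
wn1 [347.4 174.9]
wn2 [293.1 175. ]
org [320.4 252.6]
```

View pics/w1.png

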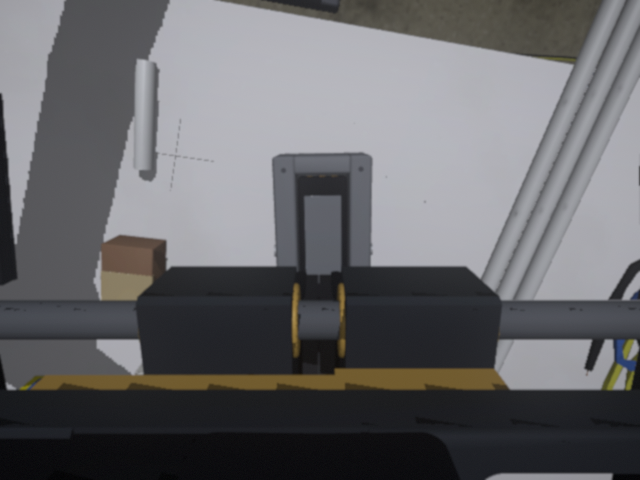

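Wrist view: dock centred at u≈322.5 (deck edges 274/371, well 297–349, near edge row 175), against 320.3 predicted: about 1.5–2 mm to +y. Correcting that, then pressing.

```bash
sed -i 's/D0=np.array(\[.587,.1995\])/D0=np.array([.587,.1995])+.0018*DY/' h.py; python3 - <<'E'
from h import *
qp=quat(DY,L,DX)
b=np.array([-DX[0]*np.sin(L),-DX[1]*np.sin(L),np.cos(L)])
move_ptp(dock(.055,0,.085)+.13*b,qp); print(get_time(),get_joint_positions().round(2))
movel(dock(.055,0,.085),qp,rate=.1); print(get_time(),get_tool_pos(),get_contact_force().round(1))
r=movel(dock(.055,0,.046),qp,rate=.03,max_force=18)
print(r,get_time(),get_tool_pos(),get_contact_force().round(1))
snap("side","s1");snap("top","t1")
E
python3 - <<'E'
import cv2,numpy as np
a=cv2.imread("pics/s1.png")[100:280,190:390];b=cv2.imread("pics/t1.png")[160:340,100:300]
cv2.imwrite("pics/c2.png",cv2.resize(np.hstack([a,b]),None,fx=2,fy=2,interpolation=cv2.INTER_CUBIC))
E
```

```text
5.85 [ 0.16  0.25 -0.77  2.21  1.35  0.41  0.01]
7.3 [0.64095127 0.2103793  0.08557166] [-0.5 -0.  -0.2]
True 8.4583 [0.64320269 0.21106711 0.05035551] [-0.9 -0.7  4.8]
```

View pics/c2.png

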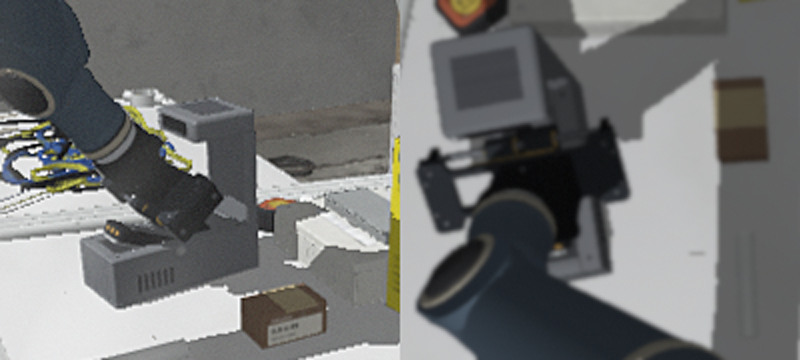

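Side view: near end of the pack is raised over the deck (crop ~(130,232)); stop reached at the expected height. Now regrasp at the near end.

```bash
python3 - <<'E'
from h import *
qp=quat(DY,L,DX); qg=quat(DY)
b=np.array([-DX[0]*np.sin(L),-DX[1]*np.sin(L),np.cos(L)])
movel(dock(.055,0,.09),qp,rate=.08); movel(dock(.055,0,.09)+.13*b,qp,rate=.15)
release()
move_ptp(dock(-.060,0,.22),qg)
im,p=snap("wrist","w2"); print(get_time())
print(movel(dock(-.060,0,.077),qg,rate=.1,max_force=12),get_tool_pos(),get_contact_force().round(1),get_joint_positions().round(2),get_time())
for x,z in((-.0656,.0935),(-.0726,.077)): print([proj("wrist",dock(x,y,z),p).round(1) for y in(.024,-.024)])
E
```

```text
12.6833
False [0.52793571 0.19171017 0.07762424] [-0.1 -0.2  0.1] [ 0.18  0.59 -0.81  1.91  0.55  0.88  0.82] 14.2667
[array([353.9, 221.5]), array([286.7, 221.5])]
[array([352.3, 207.8]), array([288.2, 207.8])]
```

View pics/w2.png

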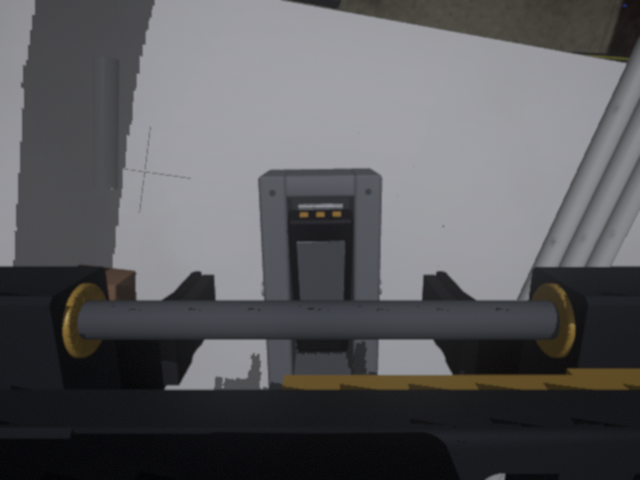

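Pack's raised near end at row ~222, columns ~289–354 (predicted 221.5, 287–354). Tilt confirmed; grip and lift.

```bash
python3 - <<'E'
from h import *
qg=quat(DY)
gripper_close(40); print(get_gripper_width(),get_contact_force().round(1))
movel(dock(-.060,0,.165),qg,rate=.06); hold(.2)
print(get_gripper_width(),get_contact_force().round(2),get_torque().round(3),get_tool_pos(),get_time())
snap("side","s2"); snap("top","t2")
a=cv2.imread("pics/s2.png")[60:300,160:400]; b=cv2.imread("pics/t2.png")[130:370,80:320]
cv2.imwrite("pics/c3.png",cv2.resize(np.hstack([a,b]),(800,400),interpolation=cv2.INTER_CUBIC))
E
```

```text
0.047313255644890174 [-0.3 -0.6  0.2]
0.04799175936590495 [ 0.13 -0.36 -1.23] [ 0.029 -0.05  -0.015] [0.5274075  0.19147917 0.16479145] 16.8333
```

View pics/c3.png

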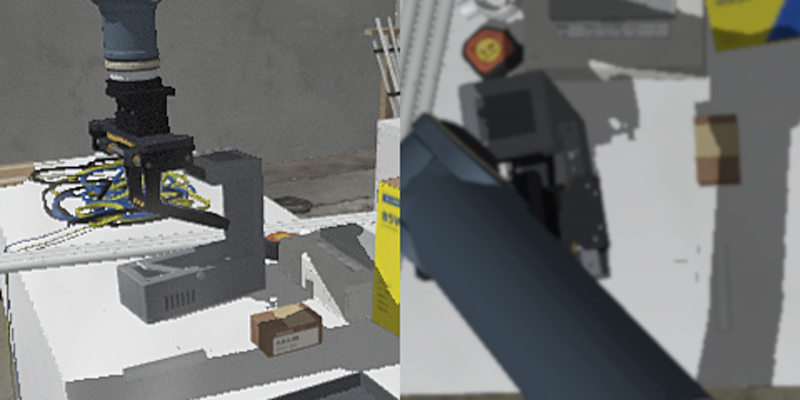

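Held, tilted and clear of the well (side crop (190,215)); bystanders unmoved. Carrying to the tray.

```bash
python3 - <<'E'
from h import *
movel(np.array([.50,.02,.20]),quat(DY),rate=.18)
qt=quat(TY,.4,TX)
move_ptp(np.array([*(T0-.0634*TX),.14]),qt); hold(.2)
print(get_gripper_width(),get_time(),get_tool_pos(),get_joint_positions().round(2))
im,p=snap("wrist","w3"); snap("side","s3")
h=TX*.105;w=TY*.065
print([proj("wrist",np.array([*(T0-h+s*w),.024]),p).round(1) for s in(1,-1)],[proj("wrist",np.array([*(T0-h*97/105+s*w*61/65),.024]),p).round(1) for s in(1,-1)])
np.save("p3.npy",np.r_[p[0],p[1]])
E
python3 - <<'E'
import cv2,numpy as np
a=cv2.imread("pics/w3.png")[:, :]; b=cv2.imread("pics/s3.png")[180:420,220:460]
a=cv2.convertScaleAbs(a,alpha=1.8,beta=15)
o=np.zeros((480,800,3),np.uint8);o[:,:640]=a;o[:160,640:]=cv2.resize(b,(160,160));cv2.imwrite("pics/c4.png",o)
E
```

```text
0.04741633309515419 19.2583 [ 0.53142123 -0.22234892  0.14064385] [ 1.16  0.41 -0.89  2.08  0.36  0.44  1.7 ]
[array([428. , 100.6]), array([205.4,  99.9])] [array([419.1, 114. ]), array([214.3, 113.3])]
```

View pics/c4.png

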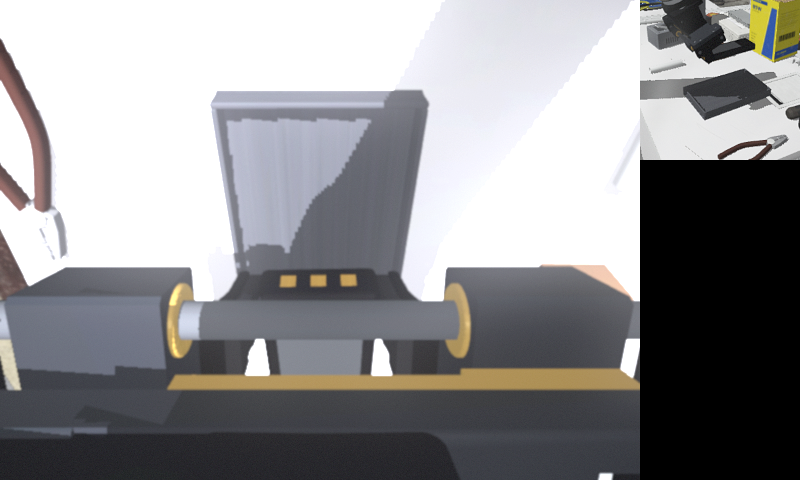

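```bash
python3 - <<'E'
from h import *
v=np.load("p3.npy"); p=(v[:3],v[3:])
g=cv2.cvtColor(cv2.imread("pics/w3.png"),cv2.COLOR_BGR2GRAY)
for r in(110,130,150,170,200,220,240):
    d=np.diff(cv2.GaussianBlur(g,(3,3),0)[r].astype(int))
    l=200+np.argmin(d[200:250]); rr=395+np.argmax(d[395:440])
    a,b=[cast("wrist",(u+.5,r),.024,p)[:2] for u in(l,rr)]
    m=(a+b)/2; print(r,l,rr,g[r,l-6:l+8],((m-T0)@TX).round(4),((m-T0)@TY).round(4),np.linalg.norm(a-b).round(4))
print(((v[:2]-T0)@TX,(v[:2]-T0)@TY)); print(get_tool_pos(), T0-.0634*TX)
E
```

```text
110 210 427 [236 236 236 236 235 226 183 129 106 105 102  93  80  70] -0.0992 0.0013 0.1286
130 213 424 [235 236 236 235 234 224 178 124 100  98  96  89  79  70] -0.0868 0.0014 0.1288
150 216 421 [236 236 236 236 235 228 193 135 100  97  95  90  79  69] -0.0736 0.0014 0.1292
170 219 417 [236 236 235 236 236 234 214 154 106  97  95  91  80  69] -0.0595 0.0011 0.1288
200 224 412 [235 235 235 235 235 232 208 147 103  96  95  87  74  65] -0.0366 0.0012 0.1286
220 227 409 [235 235 235 235 235 233 217 162 111  97  95  87  74  66] -0.02 0.0013 0.129
240 231 406 [234 234 234 234 232 219 167 115  96  93  87  72  63  61] -0.0022 0.0017 0.1286
(np.float64(-0.06217767200145138), np.float64(0.0018853358413440332))
[ 0.53098882 -0.22303077  0.14039766] [ 0.53031424 -0.22430421]
```

```bash
python3 - <<'E'
from h import *
T=T0+.0013*TY; qt=quat(TY,.4,TX); P=T-.0634*TX
movel(np.array([*P,.045]),qt,rate=.08); hold(.5)
q=get_tool_pos(); print(q,(q[:2]-T)@TY,get_contact_force().round(2))
r=movel(np.array([*P,.006]),qt,rate=.015,max_force=5); hold(.4)
q=get_tool_pos(); print(r,q,(q[:2]-T)@TX,(q[:2]-T)@TY,get_contact_force().round(2),get_torque().round(2),get_gripper_width(),get_time())
snap("side","s4"); im,p=snap("wrist","w4")
a=cv2.imread("pics/s4.png")[250:370,270:430]; b=cv2.convertScaleAbs(cv2.imread("pics/w4.png"),alpha=1.8,beta=15)[0:400,120:520]
cv2.imwrite("pics/c5.png",np.hstack([cv2.convertScaleAbs(cv2.resize(a,(400,300),interpolation=cv2.INTER_CUBIC),alpha=1.8,beta=15),b[100:]]))
E
```

```text
[ 0.53022648 -0.22303773  0.04504234] -3.053585607444765e-05 [-0.63 -0.24 -1.04]
True [ 0.5300707  -0.22312547  0.00993892] -0.06357236894568442 -0.0001087788813276399 [-0.5   1.11  5.86] [0.18 0.25 0.02] 0.047530218188792196 23.65
```

View pics/c5.png

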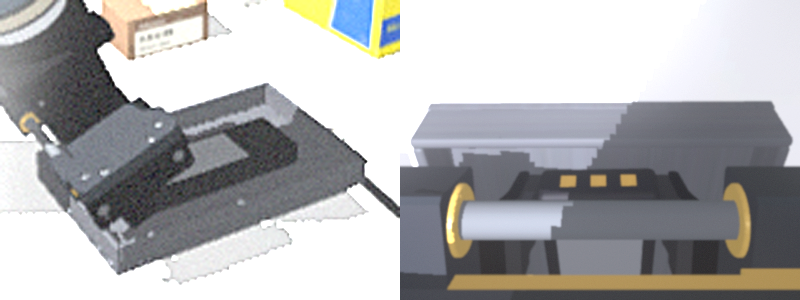

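Pack rests on the tray floor, level and ribs-up, beside the near wall with the jaws inside; tray rim corners at crop (413,145)/(792,142), pack contacts centred at 598. Checking finger centring before opening.

```bash
python3 - <<'E'
from h import *
T=T0+.0013*TY
im=cv2.imread("pics/w4.png"); g=cv2.GaussianBlur(cv2.cvtColor(im,cv2.COLOR_BGR2GRAY),(3,3),0)
p=(get_tool_pos(),get_tcp_rot())
for r in(225,235,242,246,252,258):
    d=np.diff(g[r].astype(int)); l=110+np.argmin(d[110:175]); rr=470+np.argmax(d[470:540])
    a,b=[cast("wrist",(u+.5,r),.024,p)[:2] for u in(l,rr)]
    m=(a+b)/2; print(r,l,rr,((m-T)@TX).round(4),((m-T)@TY).round(4),np.linalg.norm(a-b).round(4))
print((p[0][:2]-T)@TY,p)
E
```

```text
225 138 503 -0.1099 0.0 0.1188
235 132 510 -0.1058 0.0002 0.1253
242 129 511 -0.1029 -0.0001 0.1283
246 131 508 -0.1012 -0.0003 0.1275
252 133 508 -0.0986 0.0001 0.1283
258 135 505 -0.0959 -0.0001 0.128
-0.00011930585547578541 (array([ 0.53005212, -0.22313714,  0.00992402]), array([-0.02927612,  0.97965474,  0.00586548,  0.19845677]))
```

```bash
python3 - <<'E'
from h import *
release(); print(get_gripper_width(),get_contact_force().round(2),get_tool_pos())
q=get_tool_pos(); movel(q+[0,0,.05],rate=.04); print(get_contact_force().round(2))
movel(np.array([.42,-.23,.30]),quat(TY,.3,TX),rate=.2); hold(.3)
print(get_time(),get_tool_pos())
snap("side","s5");snap("top","t5");snap("wrist","w5")
a=cv2.imread("pics/s5.png")[190:440,220:470]; b=cv2.imread("pics/t5.png")[180:380,240:500]
o=np.hstack([cv2.resize(a,(400,400)),cv2.resize(cv2.imread("pics/w5.png"),(400,300))if 0 else cv2.resize(b,(400,308))]) if 0 else None
c=np.zeros((600,800,3),np.uint8); c[:400,:400]=cv2.resize(a,(400,400)); c[:308,400:]=cv2.resize(b,(400,308)); c[308:592,421:800]=cv2.resize(cv2.imread("pics/w5.png"),(379,284))
cv2.imwrite("pics/c6.png",cv2.convertScaleAbs(c,alpha=1.6,beta=10))
E
```

```text
0.08696093014144059 [ 0.05 -0.12  0.12] [ 0.52886173 -0.22304505  0.00882604]
[-0.93  0.19  0.33]
27.875 [ 0.42006575 -0.22965503  0.29976599]
```

View pics/c6.png

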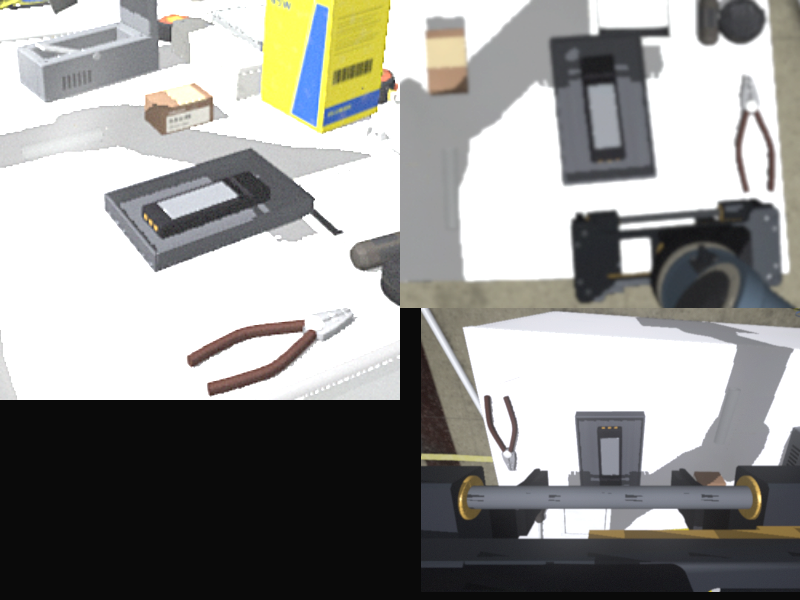

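The pack lies flat, centred and right way up in the tray (top crop (603,110)). The pliers, box and offcut are where they were, and the gripper is clear.

```bash
python3 -c "
from cell import *
print(get_contact_force().round(2),get_time()); finish_job()"
```

```text
[0.14 0.3  0.45] 28.025
the job is handed in; nothing more can be done
```

The battery pack is lying in the tray, and the job was handed in at about 28 s of the 58 s allowed. I pressed the far end down to the cradle stop with a tool leaning back 38°. Then I gripped the raised near end, lifted the pack out, carried it across, and opened the jaws only once it had touched the tray floor.

- **Final state:** the last side, top and wrist pictures show the pack flat, right way up and centred in the tray. The dock's well is empty and the gripper is clear of everything. By eye, the offcut, screw box and pliers have not moved; I did not measure their positions.
- **Forces:** the most I read was about 6 N, at touchdown. The press was set to stop at a change of 18 N, and it did.
- **Disagreement:** the top and wrist cameras differed by 1.3 to 1.8 mm sideways at both the dock and the tray. I went by the wrist camera, and the jaws opened fully in the tray with no contact force.

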